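Scan the label of the wide thread spool

TASK

Book out the wide, low thread spool: take the hand scanner off its dock, bring it over the label on top of that spool and hold it still there for two seconds, upright with its window facing straight down, about 7 cm above the middle of the label, the long side of its head in line with the long side of the label. Then stand the scanner upright again on the middle of its dock and let go. Do not shift the spool.

Things in the scene. Friction and masses are not known exactly. Their poses are not given: they have to be found in the camera images.
- scanner: Grey hand scanner, 150 mm tall, about 0.2 kg, standing window-down on the dock. Head 72 (x) by 44 mm (y), 44 high; above it a handle 40 (x) by 30 mm (y) up to the top: hold it across the 30 mm, about 115 mm up. Origin: middle of the window, in the underside; z up the handle, x along the head's long side. It reads a label 40 to 110 mm below the window, either way round.
- spool_label (a point): Middle of the paper label (50 mm along x, 24 mm along y, black bars) on top of the wide, low spool: cream thread, grey end discs, 94 mm across, 64 mm high, loose on the table. z up; the point is 64 mm above the table. A narrow spool (62 mm across, 115 high) and a carton (50 high) bear like labels; thread cones 167 mm tall stand near: carry the scanner above them.
- dock: Scanner dock: flat black pad 120 mm (x) by 100 mm (y), 10 mm high, fixed to the table, a tiny green dot in one corner. Origin: middle of its underside, z up; the standing scanner's origin is 10 mm above it.
Mind the look-alikes: they are no part of the job. What is shaped like the part that bears spool_label but pink is not meant.

How it is judged:
By the outcome, as a careful person would: the job done as asked, in the order asked, and still so for the second after the job is handed in, with the robot touching nothing.
It also fails if it takes over 48 s, if anything falls off the work surface, if the arm or the gripper's body presses on something with over 40 N, if the wrist force passes 120 N, or if a joint passes its speed limit or range.

ROBOT

A 6-joint arm with a two-finger parallel gripper is mounted at the origin on the work surface. World frame = base frame: x ahead of the robot, y to its left, z up, the work surface at z = 0. Lengths are in m, angles in degrees, forces in N, time in s.
With the tool pointing down it reaches from about 0.35 to 0.975 m from the base axis. Payload 7.1 kg.
Tool frame: the origin (TCP) lies on the centre line of the jaws, within the pads' length; the fingertips stand ctrl.tips_ahead ahead of it and the grasp point (between the pads) lies 2 mm behind it (ctrl.tips_ahead is the distance from the TCP to the fingertips, in m); x points along the fingers, y is the direction in which the jaws open and shut, and the axes are right-handed (so a half turn about x gives the same grasp; the last joint's range is limited). The gripper opens to 88 mm and grips with 3 to 60 N. Pads are 20 mm wide; open, the fingers measure 115 mm over their backs; the gripper's body (75 mm by 178 mm) begins 61 mm behind the grasp point.
Start: joints at [-1.089, 24.242, 93.386, -0, 62.372, -1.089], TCP at [0.625, 0, 0.24] pointing down, gripper open.
Joint ranges: [-172.04, 172.04], [-51.8, 120.97], [4.93, 147.93], [-75.15, 255.16], [6.16, 154.13], [-145.62, 145.62]. Speed limits (degrees/s): [136.94, 136.94, 172.46, 180, 180, 180].

INTERFACE

Orientations are given as [roll, pitch, yaw] about the fixed x, y, z axes, in that order (R = Rz(yaw) Ry(pitch) Rx(roll)).
In Python, from workcell import ctrl, viewer, ticket gives the robot as it stands.
- The arm moves only by the tool arm_command, never from a script. Its argument "commands" is a list of rows, each an object of numbers: "dx", "dy", "dz": the shift along the tool's x, y, z in units of 1000 mm (1.0 is 1000 mm); "ax", "ay", "az": the turn, a rotation vector about the tool's x, y, z in units of pi rad (1.0 is pi rad); "claw": the closure, from -1 (fully open) to 1 (shut). In form: [{"dx": .., "dy": .., "dz": .., "ax": .., "ay": .., "az": .., "claw": ..}, ...]. A call has exactly 10 rows; each row is the pose to reach, as a shift and turn from the pose commanded when the call began, along the tool's axes at that moment, turning the shorter way round; what a row does not reach only later rows make up. A row lasts 1/8 s, in which the tool goes at most 62.5 mm and 10.7 degrees, less where a joint would pass 70% of its speed; a pose out of reach is approached as far as the arm can. A call with a number of a shift or a turn outside -1 to 1 is refused whole. A call with a gripper value outside its range is refused whole. The fingers move at their own pace and stop on an object; "grip_force" is the grip in N (left out, the last holds). Time passes only in rows, so rows that repeat a pose let the fingers close, or fill a call up. It gives the time, the measured TCP pose, the force and the opening at its end, in the units of the state.
- ctrl.observe(): the state, without advancing time (a new reading comes with each control period).
- viewer.snapshot(name): name is "scene" or "side" or "wrist"; returns (picture, depth): 480x640x3 uint8, red, green, blue; 480x640 float32, m along the optical axis (not along the pixel's ray), 0 where there is no reading.
- viewer.camera_params(name): a dict with "fov_y" (degrees; the focal length in pixels is half the picture's height over the tangent of half this angle, whatever the lens; pixels are square), "cx", "cy" (the principal point, pixels), "rvec" (rotation vector, rad) and "tvec" (3), from world to camera coordinates, as OpenCV has them. Camera axes: x right, y down, z forward; pixel columns grow to the right and rows downward; lengths in m; the calibration is good to about 2 mm. A picture is of the moment at which its call begins: read the wrist's pose just before it. camera_params takes no time and is no camera call; for the wrist camera it gives the pose at the moment of the call.
- ticket.finish_job(): hands the job in, once; it reports no verdict.
The state is a dict: "t": time; "qpos": joint angles; "qvel": joint speeds; "effort": joint torques, N m; "ee_pos": TCP position; "ee_rot": TCP orientation; "force": force on the tool from outside, world axes, zero at the start; "moment": the same for the moment, N m; "grip_width": opening from 0.0 (shut) to 1.0 (fully open).
Only numpy, scipy, OpenCV 4.12 (cv2) and the standard library are available. Lean on these libraries where they do the work, as an engineer would, in place of code of your own. Each camera call takes 0.05 s, during which the arm holds its last target.

## Working session

There is one attempt and no reset: what is moved stays moved. The work goes in short steps, Python scripts to look and compute and a tool call to move; the robot and the scene stay as the last step left them, time stands still between calls to the robot, and variables do not carry over. Pictures are saved under pics/ and viewed, and the job is handed in when it is done.

Besides the shell and the picture viewer there is one more tool, called by a JSON object that holds its "fn" and its "kwargs". arm_command: Moves the arm, as the interface text tells. Shifts and turns lie within -1 to 1; 1 stands for 1000 mm of shift or pi rad of turn. Its arguments: {"type":"object","properties":{"commands":{"type":"array"},"grip_force":{"type":"number"}},"required":["commands"]}

```bash
ls; mkdir -p pics
cat > h.py <<'E'
import numpy as np,cv2
from workcell import ctrl,viewer,ticket
def snap(n,tag):
    P=viewer.camera_params(n); im,d=viewer.snapshot(n)
    np.savez(f'pics/{tag}.npz',im=im,d=d,f=240/np.tan(np.radians(P['fov_y'])/2),c=[P['cx'],P['cy']],r=P['rvec'],t=P['tvec'])
    cv2.imwrite(f'pics/{tag}.png',im[:,:,::-1]); return im,d
def load(tag): return np.load(f'pics/{tag}.npz')
def ray(S,uv,z):
    R=cv2.Rodrigues(S['r'])[0]; o=-R.T@S['t'].ravel()
    uv=np.atleast_2d(uv).astype(float); d=np.c_[(uv-S['c'])/S['f'],np.ones(len(uv))]@R
    return o+d*((z-o[2])/d[:,2])[:,None]
def cloud(S):
    R=cv2.Rodrigues(S['r'])[0]; d=S['d']; v,u=np.indices(d.shape)
    p=np.stack([(u-S['c'][0])/S['f']*d,(v-S['c'][1])/S['f']*d,d],-1)
    return (p-S['t'].ravel())@R
E
python3 - <<'E'
from h import *
s=ctrl.observe();print(s,ctrl.tips_ahead)
for n in('scene','side','wrist'):
    snap(n,n+'0');print(viewer.camera_params(n))
E
```

```text
pics
{'t': 0.0, 'qpos': array([-1.08962324e+00,  2.42849129e+01,  9.34318293e+01, -1.36233877e-04,
        6.23702534e+01, -1.08850613e+00]), 'qvel': array([ 0.05028467, -0.00998281, -0.03612958,  0.00996915, -0.01240844,
       -0.03088064]), 'effort': array([ 1.28069914e-03, -5.44622147e+01, -2.73670936e+01,  6.42951974e-02,
        2.27214623e-02, -1.51321510e-04]), 'ee_pos': array([6.24473811e-01, 2.41648386e-05, 2.38893696e-01]), 'ee_rot': array([-91.00907689,  89.91300439, 178.98986928]), 'force': array([-0.67225841,  0.29286829, -0.52117578]), 'moment': array([-9.59922335e-05, -2.06081281e-02, -5.36071579e-02]), 'grip_width': 0.9976375583324558} 0.017
{'fov_y': 54.06921855133621, 'cx': 322.18051547818715, 'cy': 237.96470094918354, 'rvec': array([ 1.89262345,  1.60288457, -0.65462676]), 'tvec': array([-0.06997522, -0.2651297 ,  1.24501191])}
{'fov_y': 54.36797336176578, 'cx': 325.886309398458, 'cy': 237.53108683190442, 'rvec': array([ 0.08767456, -2.89625274,  1.09828589]), 'tvec': array([0.4627994 , 0.0541057 , 0.94219304])}
{'fov_y': 70.18666425227947, 'cx': 316.6267152004475, 'cy': 235.44756074211486, 'rvec': array([-2.85831675e+00,  5.25439614e-05,  2.05872527e-03]), 'tvec': array([-0.62402083, -0.03432543,  0.39137432])}
```

View pics/scene0.png

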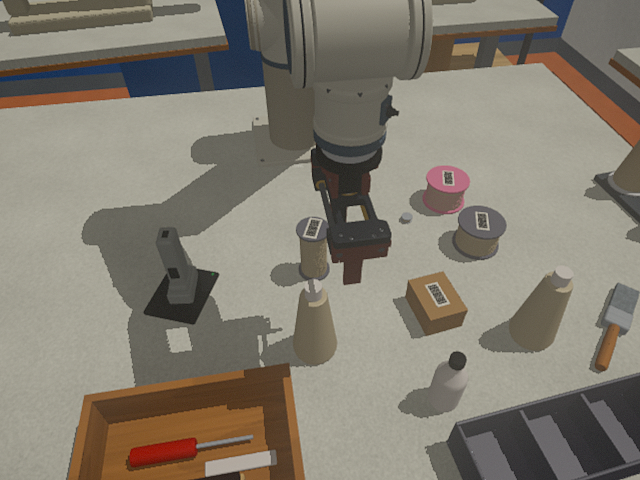

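View pics/side0.png

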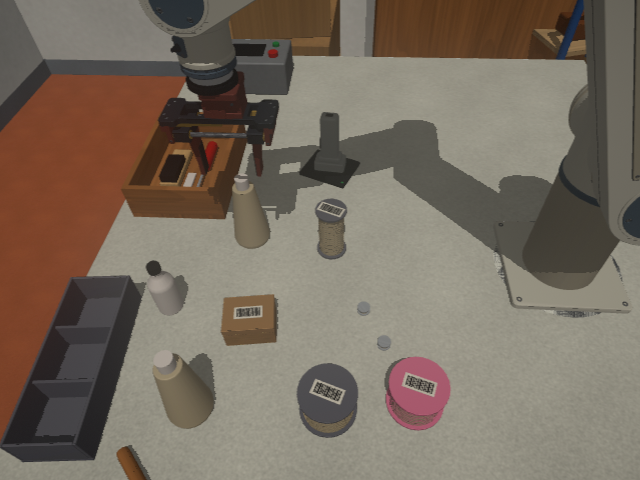

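View pics/wrist0.png

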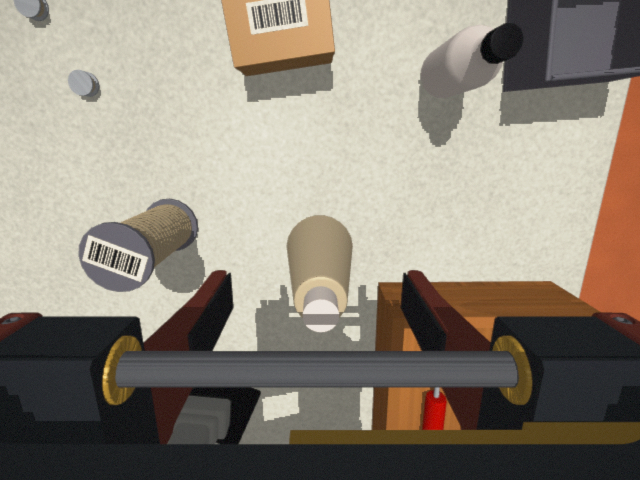

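Candidates for the spool, by scene/side pixel:
- Grey wide spool: (480,230) / (328,398).
- Pink wide spool: (447,188) / (418,388).
- Narrow spool: (313,245) / (331,228).

The grey wide one with cream thread fits the description. I'll confirm it in an enlarged crop and measure.

Run:
```python
from h import *
a=load('scene0');b=load('side0')
c1=cv2.resize(a['im'][150:280,400:540],None,fx=3,fy=3,interpolation=2)
c2=cv2.resize(b['im'][340:450,280:460],None,fx=3,fy=3,interpolation=2)
c3=cv2.resize(b['im'][100:195,290:370],None,fx=4,fy=4,interpolation=2)
c4=cv2.resize(a['im'][220:330,130:230],None,fx=3,fy=3,interpolation=2)
def pad(c,h): return cv2.copyMakeBorder(c,0,h-c.shape[0],0,0,0)
top=np.hstack([pad(c1,390),pad(c3,390)]);cv2.imwrite('pics/c1.png',top[:,:,::-1])
top=np.hstack([pad(c4,390),pad(c2[:, :480],390)]);cv2.imwrite('pics/c2.png',top[:,:,::-1])
# label
for S,(u0,v0,u1,v1) in ((a,(470,205,496,236)),(b,(305,372,350,410))):
    im=S['im'][v0:v1,u0:u1]; m=(im.min(2)>150).astype(np.uint8)
    m=cv2.morphologyEx(m,cv2.MORPH_CLOSE,np.ones((7,7)))
    cs,_=cv2.findContours(m,0,2);c=max(cs,key=cv2.contourArea).reshape(-1,2)+[u0,v0]
    p=ray(S,c,0.064)[:,:2]; r=cv2.minAreaRect((p*1000).astype(np.float32));print('label',r,cv2.boxPoints(r).round(0).tolist())
    # disc
    im=S['im'];C=cloud(S)
for S,n in((a,'scene'),(b,'side')):
    C=cloud(S); ok=S['d']>0
    lab=ok&(abs(C[...,2]-0.064)<.006)&(np.hypot(C[...,0]-.6,C[...,1]-.25)<.25)
    # cluster
    m=lab.astype(np.uint8);k,L,st,ce=cv2.connectedComponentsWithStats(m)
    for i in range(1,k):
        if st[i,4]>300:
            q=C[L==i]; print(n,st[i],ce[i].round(),cv2.minEnclosingCircle((q[:,:2]*1000).astype(np.float32)),q[:,2].mean())
    top=ok&(abs(C[...,2]-.16)<.006)
    m=top.astype(np.uint8);k,L,st,ce=cv2.connectedComponentsWithStats(m)
    for i in range(1,k):
        if st[i,4]>20: print(n,'z160',st[i],ce[i].round(),C[L==i].mean(0))
```

```text
label ((428.980712890625, 327.96734619140625), (32.43154525756836, 81.7486572265625), 54.45283889770508) [[386.0, 339.0], [453.0, 291.0], [472.0, 317.0], [405.0, 365.0]]
label ((457.5087890625, 312.49932861328125), (22.09322738647461, 9.241368293762207), 76.65797424316406) [[450.0, 303.0], [459.0, 301.0], [465.0, 322.0], [456.0, 324.0]]
scene [ 458  205   49   34 1288] [482. 222.] ((442.0950622558594, 319.00152587890625), 48.344505310058594) 0.06348586088344674
scene [ 460  373  175   61 1071] [548. 403.] ((805.5752563476562, 268.8661193847656), 140.0889892578125) 0.0649439963894125
scene z160 [265  84  50  16 236] [290.  94.] [ 0.0585234  -0.01259333  0.15997609]
scene z160 [156 227  21  19 307] [166. 235.] [ 0.47829906 -0.26745808  0.15836123]
scene z160 [553 271  21  13 123] [561. 278.] [0.67096205 0.32421967 0.160804  ]
scene z160 [305 286  17  12 101] [312. 293.] [ 0.63719572 -0.04751427  0.16098581]
side [  73  277   58  164 1033] [101. 361.] ((803.631591796875, 268.4648742675781), 143.23760986328125) 0.06468240507053503
side [ 296  363   62   61 2905] [327. 393.] ((440.0134582519531, 318.8020935058594), 47.46507263183594) 0.06342843897478136
side z160 [320 112  19  10 148] [329. 116.] [ 0.47278321 -0.26495425  0.15783025]
side z160 [234 178  14  10  72] [241. 183.] [ 0.62335939 -0.03650495  0.16046685]
side z160 [545 195  71  46 415] [575. 227.] [0.03412385 0.04726589 0.15995751]
side z160 [155 352  20  20 158] [166. 363.] [0.65780415 0.334      0.16205788]
```

View pics/c1.png

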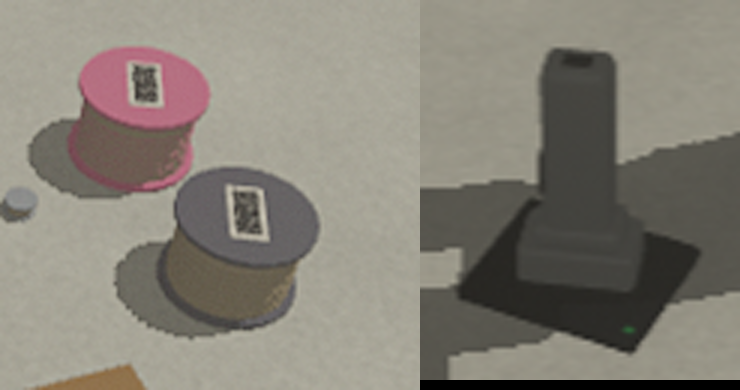

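View pics/c2.png

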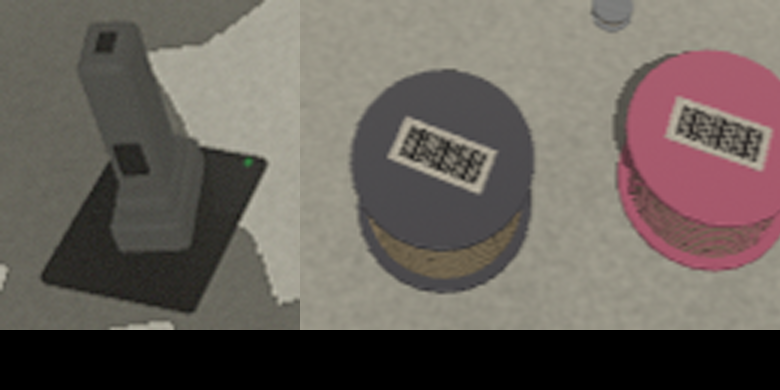

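The crop confirms it: the grey-disc wide spool with cream thread sits at scene (482,222). The pink one beside it is the decoy. Next I'll refine the label, dock and scanner.

Run:
```python
from h import *
a=load('scene0');b=load('side0')
def rep(n,p):
    r=cv2.minAreaRect((p[:,:2]*1000).astype(np.float32));(c,(w,h),g)=r
    if w<h:g+=90;w,h=h,w
    print(n,np.round(c,1),round(w,1),round(h,1),'long dir',round((g+90)%180-90,1))
for S,(u0,v0,u1,v1),n in ((a,(472,207,494,234),'scene'),(b,(305,374,350,408),'side')):
    im=S['im'][v0:v1,u0:u1].astype(int)
    for th in (110,125):
        m=((im[...,0]>th)&(im[...,2]<im[...,0]+5)).astype(np.uint8)
        m=cv2.morphologyEx(cv2.copyMakeBorder(m,10,10,10,10,0),cv2.MORPH_CLOSE,np.ones((7,7)))[10:-10,10:-10]
        cs,_=cv2.findContours(m,0,2);c=max(cs,key=cv2.contourArea).reshape(-1,2)+[u0,v0]
        rep(f'label {n} {th}',ray(S,c,.064))
man_a=np.array([[226,187],[262,184],[270,238],[233,241]])/3+[400,150]-.33
man_b=np.array([[405,116],[498,153],[480,193],[388,158]])/3+[280,340]-.33
for S,m in((a,man_a),(b,man_b)): p=ray(S,m,.064);rep('man',p)
for S,q in((a,np.array([[42,278],[193,312],[267,160],[110,150]])/3+[130,220]-.33),(b,np.array([[38,296],[212,352],[280,250],[110,200]])/4+[290,100]-.37)):
    p=ray(S,q,.01);print((p[:,:2]*1000).round(0).tolist());rep('dock',p)
for S,(u0,v0,u1,v1) in((a,(130,220,230,330)),(b,(290,100,370,195))):
    C=cloud(S);m=np.zeros(S['d'].shape,bool);m[v0:v1,u0:u1]=1;m&=S['d']>0
    for z in((.06,.14),(.015,.045)):
        q=C[m&(C[...,2]>z[0])&(C[...,2]<z[1])];rep('scan%s %d'%(z,len(q)),q)
    q=C[m&(C[...,2]>.154)];rep('top',q)
```

```text
label scene 110 [433.5 323.5] 75.8 33.2 long dir -30.2
label scene 125 [442.  318.4] 52.8 25.5 long dir -18.4
label side 110 [439.2 318.7] 51.1 24.7 long dir -18.5
label side 125 [439.5 318.7] 50.5 23.9 long dir -18.5
man [442.1 319.4] 57.9 24.2 long dir -17.2
man [287.7 310.4] 49.7 24.9 long dir -20.5
[[515.0, -340.0], [555.0, -249.0], [445.0, -205.0], [419.0, -306.0]]
dock [ 480.7 -275.1] 118.7 102.9 long dir -21.9
[[545.0, -242.0], [438.0, -197.0], [400.0, -292.0], [509.0, -337.0]]
dock [ 473.5 -267.2] 118.9 101.9 long dir -22.4
scan(0.06, 0.14) 740 [ 483.3 -261.1] 44.2 23.4 long dir -47.5
scan(0.015, 0.045) 552 [ 475.3 -267.9] 75.5 45.2 long dir -7.1
top [ 477.  -268.1] 39.7 28.9 long dir -5.9
scan(0.06, 0.14) 548 [ 472.6 -259.3] 45.4 27.1 long dir 10.8
scan(0.015, 0.045) 392 [ 473.4 -266.3] 73.6 49.8 long dir -5.5
top [ 473.6 -267. ] 39.5 32.8 long dir -9.8
```

```bash
cat >> h.py <<'E'
from scipy.spatial.transform import Rotation as Ro
def pose():
    s=ctrl.observe(); return s,np.array(s['ee_pos']),Ro.from_euler('xyz',s['ee_rot'],degrees=True)
def target(psi): # tool x down, tool y at angle psi deg
    y=np.array([np.cos(np.radians(psi)),np.sin(np.radians(psi)),0]);x=np.array([0,0,-1.])
    return Ro.from_matrix(np.c_[x,y,np.cross(x,y)])
def plan(p0,R0,p1,psi):
    print('shift',R0.inv().apply(np.array(p1)-p0).round(4),'turn',((R0.inv()*target(psi)).as_rotvec()/np.pi).round(4))
E
python3 - <<'E'
from h import *
s,p,R=pose();print(R.as_matrix().round(3))
S=load('wrist0');Rc=cv2.Rodrigues(S['r'])[0];o=-Rc.T@S['t'].ravel();print('cam',o,'rel tool',R.inv().apply(o-p),Rc[2])
for z in(.12,.0,.16):print(z,cv2.projectPoints(np.array([[p[0],p[1],z],[p[0],p[1]+.08,z],[p[0],p[1]+.15,z]]),S['r'],S['t'],np.array([[S['f'],0,S['c'][0]],[0,S['f'],S['c'][1]],[0,0,1]]),None)[0].round().tolist())
# cam offset in tool z; look pose: camera view direction offset
psi=83.
T=target(psi);print('tool z world',T.apply([0,0,1]))
E
```

```text
[[-0.001  1.     0.   ]
 [ 0.     0.    -1.   ]
 [-1.    -0.001 -0.   ]]
cam [0.6245373  0.07628492 0.38439422] rel tool [-0.14532723 -0.00021436 -0.0762457 ] [-0.001608   -0.27949908 -0.96014461]
0.12 [[[317.0, 235.0]], [[317.0, 131.0]], [[317.0, 24.0]]]
0.0 [[[317.0, 205.0]], [[317.0, 132.0]], [[317.0, 61.0]]]
0.16 [[[317.0, 251.0]], [[317.0, 130.0]], [[317.0, 1.0]]]
tool z world [ 9.92546152e-01 -1.21869343e-01 -5.55111512e-17]
```

{"fn": "arm_command", "kwargs": {"commands": [{"dx": -0.06, "dy": -0.02, "dz": 0.04, "ax": -0.055, "ay": 0, "az": 0, "claw": -1}, {"dx": -0.06, "dy": -0.035, "dz": 0.08, "ax": -0.11, "ay": 0, "az": 0, "claw": -1}, {"dx": -0.06, "dy": -0.05, "dz": 0.12, "ax": -0.165, "ay": 0, "az": 0, "claw": -1}, {"dx": -0.06, "dy": -0.07, "dz": 0.16, "ax": -0.22, "ay": 0, "az": 0, "claw": -1}, {"dx": -0.06, "dy": -0.085, "dz": 0.2, "ax": -0.275, "ay": 0, "az": 0, "claw": -1}, {"dx": -0.06, "dy": -0.1, "dz": 0.23, "ax": -0.33, "ay": 0, "az": 0, "claw": -1}, {"dx": -0.06, "dy": -0.11, "dz": 0.255, "ax": -0.385, "ay": 0, "az": 0, "claw": -1}, {"dx": -0.06, "dy": -0.12, "dz": 0.271, "ax": -0.435, "ay": 0, "az": 0, "claw": -1}, {"dx": -0.06, "dy": -0.12, "dz": 0.271, "ax": -0.461, "ay": 0, "az": 0, "claw": -1}, {"dx": -0.06, "dy": -0.12, "dz": 0.271, "ax": -0.461, "ay": 0, "az": 0, "claw": -1}]}}

```text
t: 1.4
ee_pos: [0.5047, -0.2711, 0.2995]
ee_rot: [151.2, 90.0, 144.1]
force: [0.3, 1.3, -0.3]
grip_width: 0.998
```

Run:
```python
from h import *
s,p,R=pose();print(s['t'],p,R.as_matrix().round(3).tolist(),s['qpos'].round(1),s['qvel'].round(2),s['force'])
snap('wrist','wrist1');snap('scene','scene1');snap('side','side1')
```

```text
1.4 [ 0.50472412 -0.27111985  0.29945228] [[-0.0, 0.124, 0.992], [0.0, 0.992, -0.124], [-1.0, 0.0, -0.0]] [ -29.4   16.2   96.8    0.    67.  -112.3] [ 0.53  0.   -0.1  -0.06 -0.01  2.18] [ 0.2875181   1.33202373 -0.32900339]
```

View pics/wrist1.png

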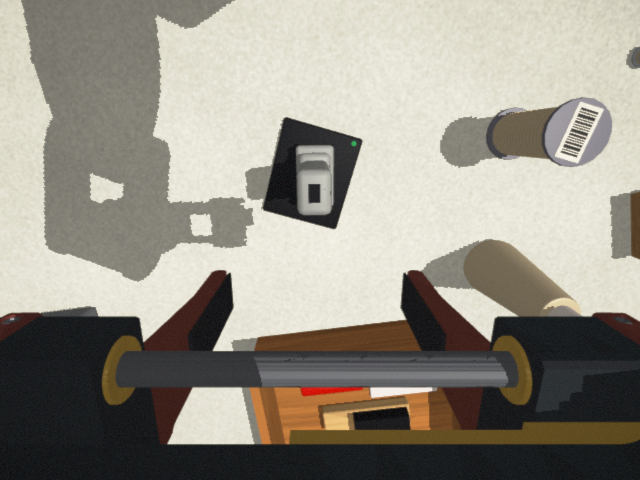

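View pics/scene1.png

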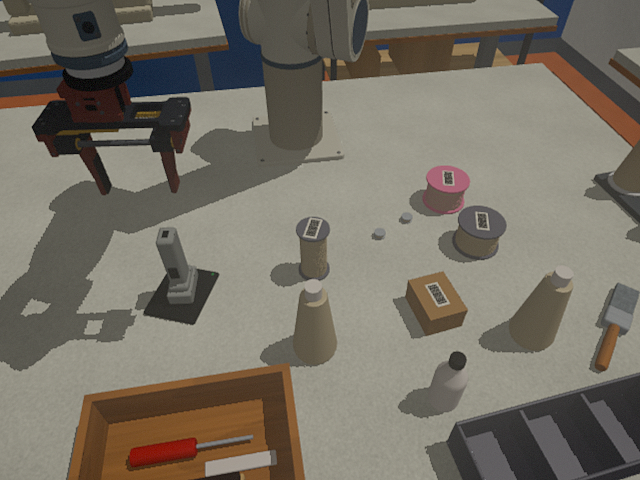

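The wrist view shows the dock around (312,172), the green dot at (354,143) and the scanner handle at about (316,180). Lighting is now clear in all three views, so I'll measure.

Run:
```python
from h import *
def rep(n,p):
    r=cv2.minAreaRect((p[:,:2]*1000).astype(np.float32));(c,(w,h),g)=r
    if w<h:g+=90;w,h=h,w
    print(n,len(p),np.round(c,1),round(w,1),round(h,1),'dir',round((g+90)%180-90,1),'mean',(p.mean(0)*1000).round(1))
for tag,(u0,v0,u1,v1) in(('wrist1',(250,105,375,240)),('scene1',(135,215,225,330)),('side1',(290,100,370,195))):
    S=load(tag);C=cloud(S);m=np.zeros(S['d'].shape,bool);m[v0:v1,u0:u1]=1;m&=S['d']>0
    im=S['im'].astype(int);dark=m&(im.max(2)<65)&(C[...,2]>-.01)&(C[...,2]<.06)
    k,L,st,ce=cv2.connectedComponentsWithStats(dark.astype(np.uint8));i=1+st[1:,4].argmax()
    cs,_=cv2.findContours((L==i).astype(np.uint8),0,1);c=max(cs,key=cv2.contourArea).reshape(-1,2)
    rep(tag+' dock',ray(S,c,.01))
    for lo,hi in((.155,.17),(.09,.152),(.046,.056),(.036,.048)):
        q=C[m&(C[...,2]>lo)&(C[...,2]<hi)]
        if len(q)>5: rep(f'{tag} {lo}',q)
crops=[]
S=load('wrist1');c=cv2.resize(S['im'][105:240,250:375],None,fx=4,fy=4,interpolation=2);cv2.imwrite('pics/c3.png',c[:,:,::-1])
for tag,(u0,v0,u1,v1) in(('scene1',(472,207,494,234)),('side1',(305,374,350,408))):
    S=load(tag);im=S['im'][v0:v1,u0:u1].astype(int)
    m=(im[...,0]>125).astype(np.uint8);m=cv2.morphologyEx(cv2.copyMakeBorder(m,10,10,10,10,0),cv2.MORPH_CLOSE,np.ones((7,7)))[10:-10,10:-10]
    cs,_=cv2.findContours(m,0,2);c=max(cs,key=cv2.contourArea).reshape(-1,2)+[u0,v0];rep(tag+' label',ray(S,c,.064))
```

```text
wrist1 dock 323 [ 474.4 -275.5] 117.1 97.7 dir -22.6 mean [ 472.6 -275.4   10. ]
wrist1 0.155 1529 [ 473.1 -270.2] 38.4 29.5 dir -6.5 mean [ 472.4 -270.   159.6]
wrist1 0.09 142 [ 455.  -266.7] 27.9 4.7 dir 75.7 mean [ 454.  -267.6  122.8]
wrist1 0.046 284 [ 456.  -267.7] 35.4 20.0 dir 82.3 mean [ 451.5 -267.    52.5]
wrist1 0.036 473 [ 472.8 -270. ] 70.6 43.7 dir -6.3 mean [ 451.9 -264.5   39.4]
scene1 dock 255 [ 481.2 -273.8] 120.7 100.1 dir -22.4 mean [ 489.1 -270.8   10. ]
scene1 0.155 284 [ 475.9 -268. ] 37.9 28.4 dir -10.1 mean [ 477.5 -267.7  158.7]
scene1 0.09 618 [ 484.3 -261.7] 42.9 22.0 dir -49.8 mean [ 489.  -264.8  121.5]
scene1 0.046 198 [ 476.4 -267.8] 55.9 34.8 dir -7.0 mean [ 489.8 -264.5   51. ]
scene1 0.036 281 [ 474.7 -268.2] 73.4 43.5 dir -7.1 mean [ 493.  -263.4   40.1]
side1 dock 170 [ 473.1 -267.6] 119.2 104.5 dir -22.7 mean [ 475.7 -260.7   10. ]
side1 0.155 136 [ 473.2 -268.1] 38.3 32.5 dir -7.4 mean [ 473.  -265.4  158.3]
side1 0.09 437 [ 471.5 -258.5] 44.9 25.3 dir 13.9 mean [ 472.1 -256.3  121.6]
side1 0.046 131 [ 473.3 -266.6] 54.4 35.4 dir -7.0 mean [ 471.9 -258.9   50.9]
side1 0.036 202 [ 473.  -267.2] 71.8 45.0 dir -5.9 mean [ 471.3 -256.4   40.5]
scene1 label 16 [441.8 318.5] 52.5 24.9 dir -18.6 mean [445.4 318.6  64. ]
side1 label 67 [439.2 318.8] 49.9 23.9 dir -18.5 mean [440.8 318.3  64. ]
```

View pics/c3.png

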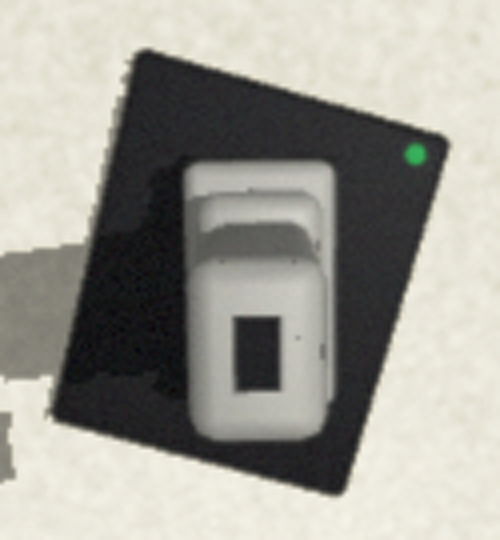

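Run:
```python
from h import *
s,p,R=pose()
q=np.array([[143,50],[447,140],[340,495],[52,415]])/4+[250,105]-.37
S=load('wrist1');x=ray(S,q,.01);print((x*1000).round(0),x.mean(0))
plan(np.array([.505,-.271,.30]),target(83.0),[.4735,-.2695,.123],83.5)
```

```text
[[ 402. -297.   10.]
 [ 439. -208.   10.]
 [ 547. -253.   10.]
 [ 509. -343.   10.]] [ 0.47432399 -0.2750099   0.01      ]
shift [ 0.177  -0.0024 -0.0314] turn [-0.0028  0.      0.    ]
```

{"fn": "arm_command", "kwargs": {"commands": [{"dx": 0, "dy": -0.001, "dz": -0.016, "ax": -0.003, "ay": 0, "az": 0, "claw": -1}, {"dx": 0.01, "dy": -0.002, "dz": -0.031, "ax": -0.003, "ay": 0, "az": 0, "claw": -1}, {"dx": 0.04, "dy": -0.002, "dz": -0.031, "ax": -0.003, "ay": 0, "az": 0, "claw": -1}, {"dx": 0.07, "dy": -0.002, "dz": -0.031, "ax": -0.003, "ay": 0, "az": 0, "claw": -1}, {"dx": 0.1, "dy": -0.002, "dz": -0.031, "ax": -0.003, "ay": 0, "az": 0, "claw": -1}, {"dx": 0.13, "dy": -0.002, "dz": -0.031, "ax": -0.003, "ay": 0, "az": 0, "claw": -1}, {"dx": 0.155, "dy": -0.002, "dz": -0.031, "ax": -0.003, "ay": 0, "az": 0, "claw": -1}, {"dx": 0.17, "dy": -0.002, "dz": -0.031, "ax": -0.003, "ay": 0, "az": 0, "claw": -1}, {"dx": 0.177, "dy": -0.002, "dz": -0.031, "ax": -0.003, "ay": 0, "az": 0, "claw": -1}, {"dx": 0.177, "dy": -0.002, "dz": -0.031, "ax": -0.003, "ay": 0, "az": 0, "claw": -1}]}}

```text
t: 2.8
ee_pos: [0.4739, -0.2692, 0.1228]
ee_rot: [-177.8, 90.0, 175.7]
force: [-0.6, 0.4, -0.1]
grip_width: 1.003
```

Run:
```python
from h import *
s,p,R=pose();print(s['t'],p,s['force'],s['grip_width'])
w,_=snap('wrist','wrist2');a,_=snap('scene','scene2')
c=np.hstack([cv2.resize(w,(533,400)),cv2.resize(a[180:330,110:220],None,fx=2.4,fy=2.4)[:360].copy() if 0 else cv2.resize(a[180:330,110:210],(267,400))])
cv2.imwrite('pics/c4.png',c[:,:,::-1])
```

```text
2.8 [ 0.47393647 -0.26917397  0.12281689] [-0.60840123  0.44181851 -0.14090502] 1.002717709298594
```

View pics/c4.png

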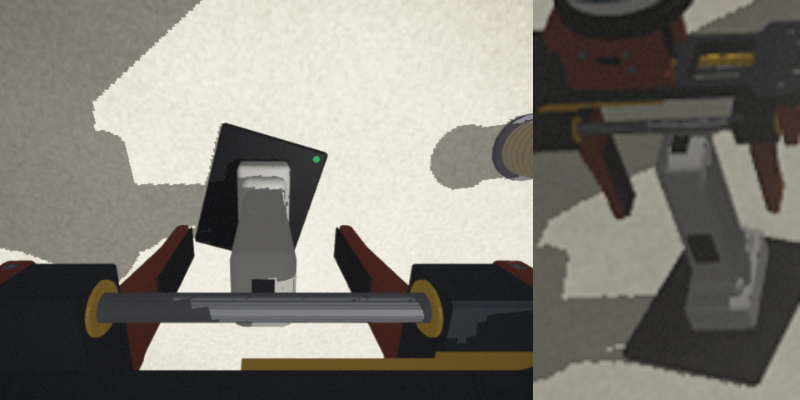

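The handle is centred between the fingers: wrist crop handle at x≈264, fingers at 190 and 337. I'm closing on it now.

{"fn": "arm_command", "kwargs": {"commands": [{"claw": 0.1}, {"claw": 0.3}, {"claw": 0.5}, {"claw": 0.8}, {"claw": 1}, {"claw": 1}, {"claw": 1}, {"claw": 1}, {"claw": 1}, {"claw": 1}], "grip_force": 25}}

```text
validation failed for argument at $.co...
```

Run:
```python
from h import *
s,p,R=pose();print(s['t'],p,s['force'],s['moment'],s['grip_width']*88)
```

```text
2.9 [ 0.47439351 -0.26943659  0.12343589] [0.57211186 0.16184493 0.51032767] [ 0.0671995  -0.05993554 -0.01093912] 87.71178079123152
```

Every key is required in each row.

{"fn": "arm_command", "kwargs": {"commands": [{"dx": 0, "dy": 0, "dz": 0, "ax": 0, "ay": 0, "az": 0, "claw": 0.0}, {"dx": 0, "dy": 0, "dz": 0, "ax": 0, "ay": 0, "az": 0, "claw": 0.2}, {"dx": 0, "dy": 0, "dz": 0, "ax": 0, "ay": 0, "az": 0, "claw": 0.4}, {"dx": 0, "dy": 0, "dz": 0, "ax": 0, "ay": 0, "az": 0, "claw": 0.7}, {"dx": 0, "dy": 0, "dz": 0, "ax": 0, "ay": 0, "az": 0, "claw": 1}, {"dx": 0, "dy": 0, "dz": 0, "ax": 0, "ay": 0, "az": 0, "claw": 1}, {"dx": 0, "dy": 0, "dz": 0, "ax": 0, "ay": 0, "az": 0, "claw": 1}, {"dx": 0, "dy": 0, "dz": 0, "ax": 0, "ay": 0, "az": 0, "claw": 1}, {"dx": 0, "dy": 0, "dz": 0, "ax": 0, "ay": 0, "az": 0, "claw": 1}, {"dx": 0, "dy": 0, "dz": 0, "ax": 0, "ay": 0, "az": 0, "claw": 1}], "grip_force": 25}}

```text
t: 4.15
ee_pos: [0.4739, -0.2692, 0.1226]
ee_rot: [168.6, 90.0, 162.1]
force: [0.2, -0.2, -1.4]
grip_width: 0.341
```

Run:
```python
from h import *
s,p,R=pose();print(s['t'],p,s['force'],s['moment'],s['grip_width']*88)
snap('wrist','wrist3')
```

```text
4.15 [ 0.4739449  -0.26915867  0.1226146 ] [ 0.19095904 -0.19406405 -1.36108021] [ 0.0989026  -0.139592   -0.03165283] 30.03820572820708
```

View pics/wrist3.png

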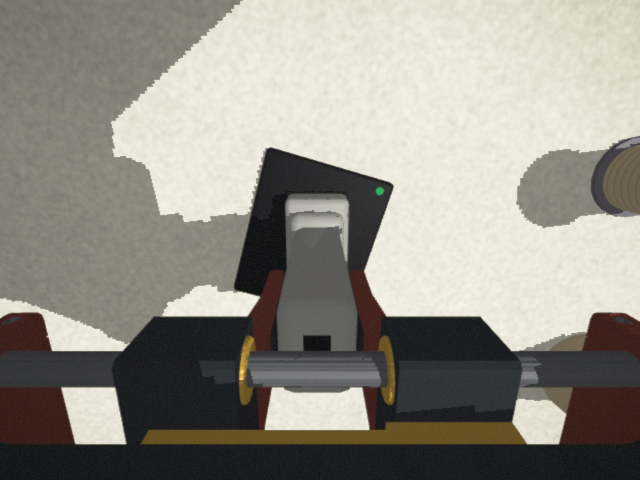

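The grip measures 30.0 mm, so the handle is square between the pads. The wrist view shows the handle between the fingers at (318,320). Lifting.

{"fn": "arm_command", "kwargs": {"commands": [{"dx": -0.006, "dy": 0, "dz": 0, "ax": 0, "ay": 0, "az": 0, "claw": 1}, {"dx": -0.02, "dy": 0, "dz": 0, "ax": 0, "ay": 0, "az": 0, "claw": 1}, {"dx": -0.045, "dy": 0, "dz": 0, "ax": 0, "ay": 0, "az": 0, "claw": 1}, {"dx": -0.075, "dy": 0, "dz": 0, "ax": 0, "ay": 0, "az": 0, "claw": 1}, {"dx": -0.105, "dy": 0, "dz": 0, "ax": 0, "ay": 0, "az": 0, "claw": 1}, {"dx": -0.135, "dy": 0, "dz": 0, "ax": 0, "ay": 0, "az": 0, "claw": 1}, {"dx": -0.165, "dy": 0, "dz": 0, "ax": 0, "ay": 0, "az": 0, "claw": 1}, {"dx": -0.19, "dy": 0, "dz": 0, "ax": 0, "ay": 0, "az": 0, "claw": 1}, {"dx": -0.205, "dy": 0, "dz": 0, "ax": 0, "ay": 0, "az": 0, "claw": 1}, {"dx": -0.21, "dy": 0, "dz": 0, "ax": 0, "ay": 0, "az": 0, "claw": 1}]}}

```text
t: 5.45
ee_pos: [0.4741, -0.2692, 0.3338]
ee_rot: [-24.3, 89.9, -30.8]
force: [-0.1, -0.7, -2.1]
grip_width: 0.339
```

Run:
```python
from h import *
s,p,R=pose();print(s['t'],p,s['force'],s['moment'],s['grip_width']*88,R.as_matrix().round(3).tolist())
w,_=snap('wrist','wrist4');a,_=snap('side','side4')
cv2.imwrite('pics/c5.png',np.hstack([w[150:450,150:500],a[0:300,200:550]])[:,:,::-1])
# plan from commanded pose; label centre (.4405,.3186), psi 71.5
plan(np.array([.4735,-.2695,.333]),target(83.5),[.4405,.3186,.333],71.5)
```

```text
5.45 [ 0.47407621 -0.2692229   0.33377183] [-0.06351154 -0.72639015 -2.11264647] [ 0.0859028  -0.04683462 -0.03206601] 29.826711628375023 [[0.001, 0.113, 0.994], [-0.001, 0.994, -0.113], [-1.0, -0.001, 0.001]]
shift [ 0.      0.5806 -0.0994] turn [0.0667 0.     0.    ]
```

View pics/c5.png

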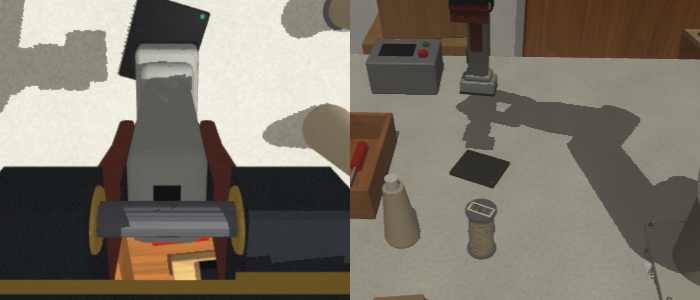

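{"fn": "arm_command", "kwargs": {"commands": [{"dx": 0, "dy": 0.012, "dz": -0.002, "ax": 0.001, "ay": 0, "az": 0, "claw": 1}, {"dx": 0, "dy": 0.035, "dz": -0.006, "ax": 0.004, "ay": 0, "az": 0, "claw": 1}, {"dx": 0, "dy": 0.07, "dz": -0.012, "ax": 0.008, "ay": 0, "az": 0, "claw": 1}, {"dx": 0, "dy": 0.11, "dz": -0.019, "ax": 0.013, "ay": 0, "az": 0, "claw": 1}, {"dx": 0, "dy": 0.15, "dz": -0.026, "ax": 0.018, "ay": 0, "az": 0, "claw": 1}, {"dx": 0, "dy": 0.19, "dz": -0.033, "ax": 0.023, "ay": 0, "az": 0, "claw": 1}, {"dx": 0, "dy": 0.235, "dz": -0.041, "ax": 0.028, "ay": 0, "az": 0, "claw": 1}, {"dx": 0, "dy": 0.28, "dz": -0.048, "ax": 0.033, "ay": 0, "az": 0, "claw": 1}, {"dx": 0, "dy": 0.32, "dz": -0.055, "ax": 0.037, "ay": 0, "az": 0, "claw": 1}, {"dx": 0, "dy": 0.35, "dz": -0.06, "ax": 0.04, "ay": 0, "az": 0, "claw": 1}]}}

```text
t: 6.8
ee_pos: [0.4526, 0.0874, 0.3318]
ee_rot: [-167.4, 89.9, 179.0]
force: [0.4, 0.4, -2.5]
grip_width: 0.342
```

Run:
```python
from h import *
s,p,R=pose();print(s['t'],p,s['force'],s['grip_width']*88)
p0=np.array([.4735,-.2695,.333])+target(83.54).apply([0,.35,-.06]);print(p0)
plan(p0,target(83.54-7.2),[.4405,.3186,.333],71.5)
def rep(n,p):
    r=cv2.minAreaRect((p[:,:2]*1000).astype(np.float32));(c,(w,h),g)=r
    if w<h:g+=90;w,h=h,w
    print(n,len(p),np.round(c,1),round(w,1),round(h,1),'dir',round((g+90)%180-90,1))
S=load('side4');im=S['im'].astype(int);m=np.zeros(S['d'].shape,bool);m[145:192,292:366]=1;m&=im.max(2)<62
k,L,st,ce=cv2.connectedComponentsWithStats(m.astype(np.uint8));i=1+st[1:,4].argmax();cs,_=cv2.findContours((L==i).astype(np.uint8),0,1)
rep('dock side',ray(S,cs[0].reshape(-1,2),.01)) ;print(st[i])
```

```text
6.8 [0.45259899 0.08737742 0.33178662] [ 0.39839708  0.35150433 -2.54749519] 30.06744020170139
[0.4532593 0.0850283 0.333    ]
shift [ 0.      0.224  -0.0676] turn [0.0269 0.     0.    ]
dock side 133 [ 473.1 -267.6] 119.2 104.5 dir -22.7
[ 300  150   60   38 1350]
```

{"fn": "arm_command", "kwargs": {"commands": [{"dx": 0, "dy": 0.035, "dz": -0.011, "ax": 0.004, "ay": 0, "az": 0, "claw": 1}, {"dx": 0, "dy": 0.07, "dz": -0.021, "ax": 0.008, "ay": 0, "az": 0, "claw": 1}, {"dx": 0, "dy": 0.11, "dz": -0.033, "ax": 0.013, "ay": 0, "az": 0, "claw": 1}, {"dx": 0, "dy": 0.145, "dz": -0.044, "ax": 0.018, "ay": 0, "az": 0, "claw": 1}, {"dx": 0, "dy": 0.175, "dz": -0.053, "ax": 0.021, "ay": 0, "az": 0, "claw": 1}, {"dx": 0, "dy": 0.2, "dz": -0.06, "ax": 0.024, "ay": 0, "az": 0, "claw": 1}, {"dx": 0, "dy": 0.215, "dz": -0.065, "ax": 0.026, "ay": 0, "az": 0, "claw": 1}, {"dx": 0, "dy": 0.222, "dz": -0.067, "ax": 0.027, "ay": 0, "az": 0, "claw": 1}, {"dx": 0, "dy": 0.224, "dz": -0.068, "ax": 0.027, "ay": 0, "az": 0, "claw": 1}, {"dx": 0, "dy": 0.224, "dz": -0.068, "ax": 0.027, "ay": 0, "az": 0, "claw": 1}]}}

```text
t: 8.05
ee_pos: [0.4407, 0.3186, 0.3326]
ee_rot: [-99.7, 90.0, -118.3]
force: [-0.2, -0.1, -1.5]
grip_width: 0.34
```

Run:
```python
from h import *
s,p,R=pose();print(s['t'],p,s['force'],s['grip_width']*88,R.as_matrix().round(3).tolist(),s['qpos'].round(1))
snap('wrist','wrist5');snap('scene','scene5');snap('side','side5')
```

```text
8.05 [0.44074295 0.31856297 0.33262452] [-0.21141182 -0.10600587 -1.47978771] 29.887572845381193 [[-0.0, 0.318, 0.948], [-0.0, 0.948, -0.318], [-1.0, -0.0, -0.0]] [ 34.6  11.7  98.2  -0.   70.  -36.8]
```

View pics/wrist5.png

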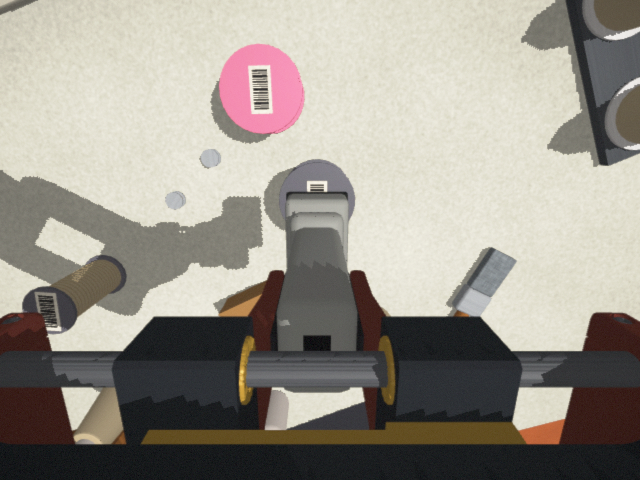

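View pics/scene5.png

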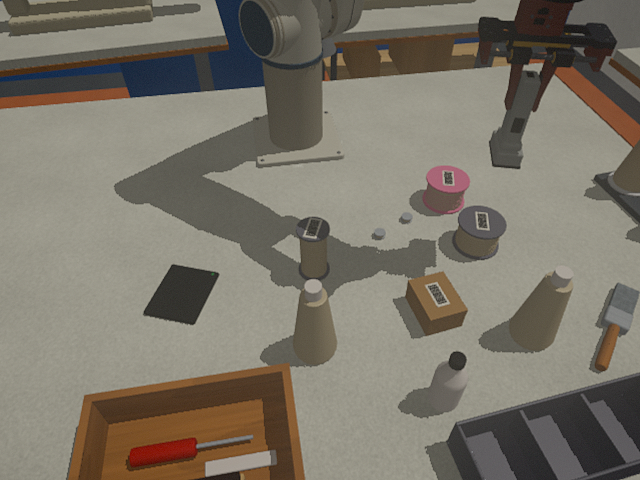

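View pics/side5.png

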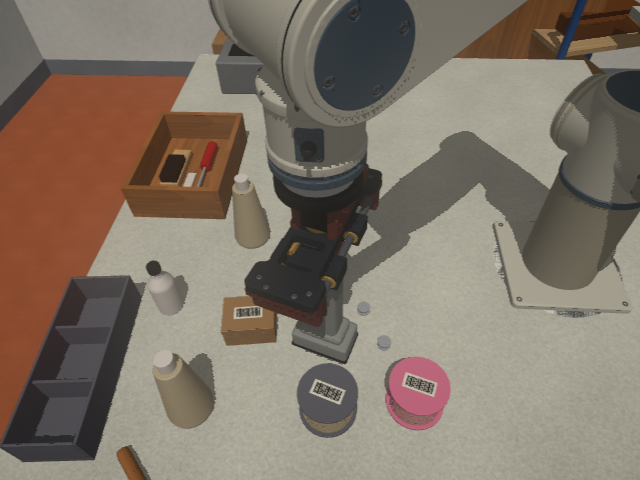

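The wrist view shows the grey disc centred at column 317 and the label's end at (317,187). Both are in line with the scanner head (column 316), and the label's long side runs along the head. I'll lower it 86 mm so the window is 70 mm above the label.

{"fn": "arm_command", "kwargs": {"commands": [{"dx": 0.005, "dy": 0, "dz": 0, "ax": 0, "ay": 0, "az": 0, "claw": 1}, {"dx": 0.016, "dy": 0, "dz": 0, "ax": 0, "ay": 0, "az": 0, "claw": 1}, {"dx": 0.03, "dy": 0, "dz": 0, "ax": 0, "ay": 0, "az": 0, "claw": 1}, {"dx": 0.045, "dy": 0, "dz": 0, "ax": 0, "ay": 0, "az": 0, "claw": 1}, {"dx": 0.06, "dy": 0, "dz": 0, "ax": 0, "ay": 0, "az": 0, "claw": 1}, {"dx": 0.072, "dy": 0, "dz": 0, "ax": 0, "ay": 0, "az": 0, "claw": 1}, {"dx": 0.08, "dy": 0, "dz": 0, "ax": 0, "ay": 0, "az": 0, "claw": 1}, {"dx": 0.085, "dy": 0, "dz": 0, "ax": 0, "ay": 0, "az": 0, "claw": 1}, {"dx": 0.086, "dy": 0, "dz": 0, "ax": 0, "ay": 0, "az": 0, "claw": 1}, {"dx": 0.086, "dy": 0, "dz": 0, "ax": 0, "ay": 0, "az": 0, "claw": 1}]}}

```text
t: 9.45
ee_pos: [0.441, 0.3192, 0.247]
ee_rot: [53.8, 90.0, 35.3]
force: [0.3, 0.9, -1.4]
grip_width: 0.342
```

Run:
```python
from h import *
s,p,R=pose();print(s['t'],p,s['force'],s['grip_width']*88,R.as_matrix().round(3).tolist())
w,_=snap('wrist','wrist6');a,_=snap('side','side6');b,_=snap('scene','scene6')
cv2.imwrite('pics/c6.png',np.hstack([w[120:400,200:440],a[260:460,240:440].repeat(1,0) if 0 else cv2.resize(a[260:460,240:440],(280,280)),cv2.resize(b[100:280,420:560],(218,280))])[:,:,::-1])
# head pose from depth in scene view/ wrist
for t,(u0,v0,u1,v1) in(('wrist6',(270,150,370,330)),('scene6',(440,100,560,230)),('side6',(270,270,380,400))):
    S=load(t);C=cloud(S);m=np.zeros(S['d'].shape,bool);m[v0:v1,u0:u1]=1
    m&=(C[...,2]>.137)&(C[...,2]<.176)&(S['d']>0)&(np.hypot(C[...,0]-.44,C[...,1]-.319)<.06);q=C[m]
    if len(q)>10:
        r=cv2.minAreaRect((q[:,:2]*1000).astype(np.float32));print(t,len(q),r,q[:,2].min(),q[:,2].max())
```

```text
9.45 [0.44096608 0.31924152 0.24698206] [ 0.27840228  0.8675255  -1.38910719] 30.132983123360447 [[0.001, 0.318, 0.948], [0.0, 0.948, -0.318], [-1.0, 0.001, 0.0]]
wrist6 2052 ((428.63189697265625, 322.812744140625), (45.42445373535156, 48.714385986328125), 71.39263153076172) 0.13904288654708247 0.17599969529292878
scene6 725 ((442.8201599121094, 318.54254150390625), (45.86581802368164, 73.38568115234375), 71.46896362304688) 0.13703371145121032 0.17590688109614344
side6 1033 ((440.4197692871094, 320.57177734375), (44.74711227416992, 74.23104858398438), 72.15682983398438) 0.1373369634575933 0.17596444868130684
```

View pics/c6.png

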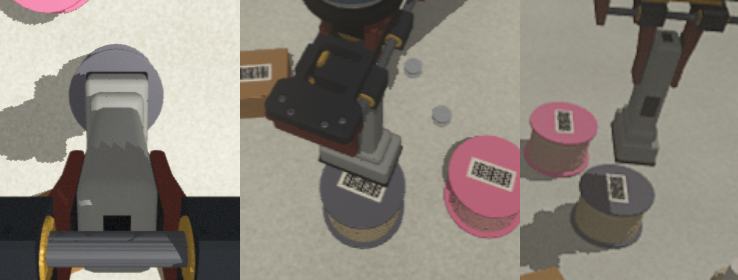

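The head and label agree within about 2 mm and 0.5° in both fixed views (scene 442.8,318.5 against 441.9,318.5). Holding still for 2.5 s.

{"fn": "arm_command", "kwargs": {"commands": [{"dx": 0, "dy": 0, "dz": 0, "ax": 0, "ay": 0, "az": 0, "claw": 1}, {"dx": 0, "dy": 0, "dz": 0, "ax": 0, "ay": 0, "az": 0, "claw": 1}, {"dx": 0, "dy": 0, "dz": 0, "ax": 0, "ay": 0, "az": 0, "claw": 1}, {"dx": 0, "dy": 0, "dz": 0, "ax": 0, "ay": 0, "az": 0, "claw": 1}, {"dx": 0, "dy": 0, "dz": 0, "ax": 0, "ay": 0, "az": 0, "claw": 1}, {"dx": 0, "dy": 0, "dz": 0, "ax": 0, "ay": 0, "az": 0, "claw": 1}, {"dx": 0, "dy": 0, "dz": 0, "ax": 0, "ay": 0, "az": 0, "claw": 1}, {"dx": 0, "dy": 0, "dz": 0, "ax": 0, "ay": 0, "az": 0, "claw": 1}, {"dx": 0, "dy": 0, "dz": 0, "ax": 0, "ay": 0, "az": 0, "claw": 1}, {"dx": 0, "dy": 0, "dz": 0, "ax": 0, "ay": 0, "az": 0, "claw": 1}]}}

```text
t: 10.85
ee_pos: [0.4408, 0.3191, 0.2467]
ee_rot: [-131.6, 90.0, -150.2]
force: [0.1, 1.3, -2.7]
grip_width: 0.34
```

{"fn": "arm_command", "kwargs": {"commands": [{"dx": 0, "dy": 0, "dz": 0, "ax": 0, "ay": 0, "az": 0, "claw": 1}, {"dx": 0, "dy": 0, "dz": 0, "ax": 0, "ay": 0, "az": 0, "claw": 1}, {"dx": 0, "dy": 0, "dz": 0, "ax": 0, "ay": 0, "az": 0, "claw": 1}, {"dx": 0, "dy": 0, "dz": 0, "ax": 0, "ay": 0, "az": 0, "claw": 1}, {"dx": 0, "dy": 0, "dz": 0, "ax": 0, "ay": 0, "az": 0, "claw": 1}, {"dx": 0, "dy": 0, "dz": 0, "ax": 0, "ay": 0, "az": 0, "claw": 1}, {"dx": 0, "dy": 0, "dz": 0, "ax": 0, "ay": 0, "az": 0, "claw": 1}, {"dx": 0, "dy": 0, "dz": 0, "ax": 0, "ay": 0, "az": 0, "claw": 1}, {"dx": 0, "dy": 0, "dz": 0, "ax": 0, "ay": 0, "az": 0, "claw": 1}, {"dx": 0, "dy": 0, "dz": 0, "ax": 0, "ay": 0, "az": 0, "claw": 1}]}}

```text
t: 12.1
ee_pos: [0.4408, 0.3191, 0.2467]
ee_rot: [28.3, 90.0, 9.8]
force: [-0.2, -0.3, -1.9]
grip_width: 0.339
```

Run:
```python
from h import *
s,p,R=pose();print(s['t'],p,s['qvel'].round(2))
def rep(n,p):
    r=cv2.minAreaRect((p[:,:2]*1000).astype(np.float32));(c,(w,h),g)=r
    if w<h:g+=90;w,h=h,w
    print(n,len(p),np.round(c,1),round(w,1),round(h,1),'dir',round((g+90)%180-90,1))
for t,(u0,v0,u1,v1) in(('scene6',(138,255,225,330)),('side6',(292,145,366,192))):
    S=load(t);im=S['im'].astype(int);m=np.zeros(S['d'].shape,bool);m[v0:v1,u0:u1]=1;m&=im.max(2)<75
    k,L,st,ce=cv2.connectedComponentsWithStats(m.astype(np.uint8));i=1+st[1:,4].argmax();cs,_=cv2.findContours((L==i).astype(np.uint8),0,1)
    rep(t,ray(S,cs[0].reshape(-1,2),.01));print(st[i])
    C=cloud(S);q=C[(L==i)&(S['d']>0)&(C[...,2]>.007)];rep('cloud',q)
```

```text
12.1 [0.4407833  0.31908802 0.24667239] [-0.02 -0.08  0.06  0.09 -0.05 -0.03]
scene6 193 [ 481.6 -273.6] 121.8 99.4 dir -22.5
[ 144  265   75   60 2776]
cloud 2577 [ 477.8 -273.4] 118.4 99.9 dir -22.9
side6 157 [ 439.6 -272.2] 176.3 105.6 dir -89.3
[ 320  145   46   47 1713]
cloud 1705 [415.9 377.1] 36.8 4.3 dir 33.8
```

{"fn": "arm_command", "kwargs": {"commands": [{"dx": -0.008, "dy": 0, "dz": 0, "ax": 0, "ay": 0, "az": 0, "claw": 1}, {"dx": -0.025, "dy": 0, "dz": 0, "ax": 0, "ay": 0, "az": 0, "claw": 1}, {"dx": -0.045, "dy": 0, "dz": 0, "ax": 0, "ay": 0, "az": 0, "claw": 1}, {"dx": -0.065, "dy": 0, "dz": 0, "ax": 0, "ay": 0, "az": 0, "claw": 1}, {"dx": -0.08, "dy": 0, "dz": 0, "ax": 0, "ay": 0, "az": 0, "claw": 1}, {"dx": -0.086, "dy": -0.005, "dz": 0.002, "ax": 0, "ay": 0, "az": 0, "claw": 1}, {"dx": -0.086, "dy": -0.02, "dz": 0.008, "ax": 0.001, "ay": 0, "az": 0, "claw": 1}, {"dx": -0.086, "dy": -0.045, "dz": 0.018, "ax": 0.002, "ay": 0, "az": 0, "claw": 1}, {"dx": -0.086, "dy": -0.08, "dz": 0.032, "ax": 0.003, "ay": 0, "az": 0, "claw": 1}, {"dx": -0.086, "dy": -0.12, "dz": 0.048, "ax": 0.005, "ay": 0, "az": 0, "claw": 1}]}}

```text
t: 13.35
ee_pos: [0.4474, 0.1881, 0.3318]
ee_rot: [-129.3, 89.9, -148.7]
force: [1.4, -0.6, -2.6]
grip_width: 0.34
```

Run:
```python
from h import *
psi0=71.48
p0=np.array([.4405,.3186,.247])+target(psi0).apply([-.086,-.12,.048]);print(p0)
plan(p0,target(psi0-.9),[.4755,-.274,.333],67.4)
```

```text
[0.44789794 0.18956795 0.333     ]
shift [-0.     -0.428   0.1802] turn [0.0177 0.     0.    ]
```

{"fn": "arm_command", "kwargs": {"commands": [{"dx": 0, "dy": -0.04, "dz": 0.017, "ax": 0.002, "ay": 0, "az": 0, "claw": 1}, {"dx": 0, "dy": -0.085, "dz": 0.036, "ax": 0.004, "ay": 0, "az": 0, "claw": 1}, {"dx": 0, "dy": -0.13, "dz": 0.055, "ax": 0.006, "ay": 0, "az": 0, "claw": 1}, {"dx": 0, "dy": -0.18, "dz": 0.076, "ax": 0.008, "ay": 0, "az": 0, "claw": 1}, {"dx": 0, "dy": -0.23, "dz": 0.097, "ax": 0.01, "ay": 0, "az": 0, "claw": 1}, {"dx": 0, "dy": -0.28, "dz": 0.118, "ax": 0.012, "ay": 0, "az": 0, "claw": 1}, {"dx": 0, "dy": -0.325, "dz": 0.137, "ax": 0.014, "ay": 0, "az": 0, "claw": 1}, {"dx": 0, "dy": -0.365, "dz": 0.154, "ax": 0.016, "ay": 0, "az": 0, "claw": 1}, {"dx": 0, "dy": -0.4, "dz": 0.168, "ax": 0.017, "ay": 0, "az": 0, "claw": 1}, {"dx": 0, "dy": -0.42, "dz": 0.177, "ax": 0.0177, "ay": 0, "az": 0, "claw": 1}]}}

```text
t: 14.6
ee_pos: [0.474, -0.2668, 0.3318]
ee_rot: [177.6, 89.9, 154.9]
force: [-0.5, 0.5, -2.4]
grip_width: 0.339
```

Run:
```python
from h import *
psi0=71.48-.9
p0=np.array([.4479,.1896,.333])+target(psi0).apply([0,-.42,.177]);print(p0,pose()[1])
plan(p0,target(67.4),[.4755,-.274,.158],67.4)
```

```text
[ 0.47518393 -0.26535559  0.333     ] [ 0.47397389 -0.26676586  0.33176206]
shift [ 0.175  -0.0079  0.0036] turn [0. 0. 0.]
```

Next I'll lower to 35 mm above the dock and look.

{"fn": "arm_command", "kwargs": {"commands": [{"dx": 0, "dy": -0.006, "dz": 0.003, "ax": 0, "ay": 0, "az": 0, "claw": 1}, {"dx": 0.01, "dy": -0.008, "dz": 0.0035, "ax": 0, "ay": 0, "az": 0, "claw": 1}, {"dx": 0.035, "dy": -0.008, "dz": 0.0035, "ax": 0, "ay": 0, "az": 0, "claw": 1}, {"dx": 0.065, "dy": -0.008, "dz": 0.0035, "ax": 0, "ay": 0, "az": 0, "claw": 1}, {"dx": 0.095, "dy": -0.008, "dz": 0.0035, "ax": 0, "ay": 0, "az": 0, "claw": 1}, {"dx": 0.125, "dy": -0.008, "dz": 0.0035, "ax": 0, "ay": 0, "az": 0, "claw": 1}, {"dx": 0.15, "dy": -0.008, "dz": 0.0035, "ax": 0, "ay": 0, "az": 0, "claw": 1}, {"dx": 0.168, "dy": -0.008, "dz": 0.0035, "ax": 0, "ay": 0, "az": 0, "claw": 1}, {"dx": 0.175, "dy": -0.008, "dz": 0.0035, "ax": 0, "ay": 0, "az": 0, "claw": 1}, {"dx": 0.175, "dy": -0.008, "dz": 0.0035, "ax": 0, "ay": 0, "az": 0, "claw": 1}]}}

```text
t: 15.85
ee_pos: [0.4755, -0.2734, 0.1576]
ee_rot: [166.8, 90.0, 144.2]
force: [-1.1, -0.3, -0.3]
grip_width: 0.344
```

Run:
```python
from h import *
s,p,R=pose();print(s['t'],p,s['force'],R.as_matrix().round(3).tolist())
w,_=snap('wrist','wrist7');a,_=snap('scene','scene7')
cv2.imwrite('pics/c7.png',np.hstack([cv2.resize(w[120:360,200:440],(400,400)),cv2.resize(a[200:330,125:255],(400,400))])[:,:,::-1])
```

```text
15.85 [ 0.4754782  -0.27335685  0.15760715] [-1.05640565 -0.29678087 -0.30649291] [[-0.0, 0.384, 0.923], [0.0, 0.923, -0.384], [-1.0, 0.0, -0.0]]
```

View pics/c7.png

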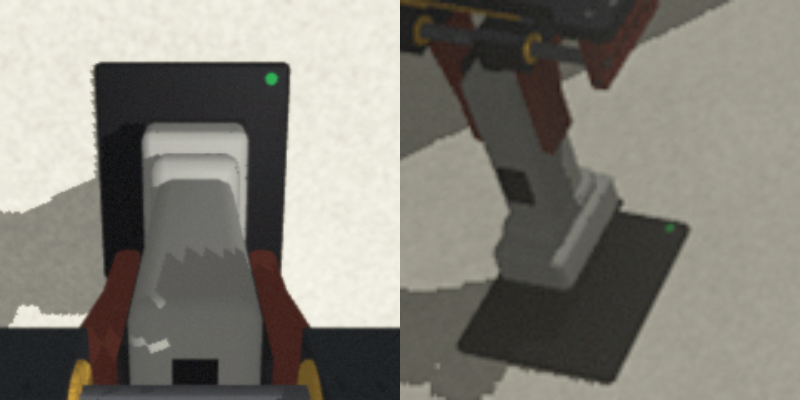

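The head is centred across the dock (crop column 194.5 against 194) and parallel to it. Lowering the last 35 mm.

{"fn": "arm_command", "kwargs": {"commands": [{"dx": 0.005, "dy": 0, "dz": 0, "ax": 0, "ay": 0, "az": 0, "claw": 1}, {"dx": 0.012, "dy": 0, "dz": 0, "ax": 0, "ay": 0, "az": 0, "claw": 1}, {"dx": 0.019, "dy": 0, "dz": 0, "ax": 0, "ay": 0, "az": 0, "claw": 1}, {"dx": 0.025, "dy": 0, "dz": 0, "ax": 0, "ay": 0, "az": 0, "claw": 1}, {"dx": 0.029, "dy": 0, "dz": 0, "ax": 0, "ay": 0, "az": 0, "claw": 1}, {"dx": 0.031, "dy": 0, "dz": 0, "ax": 0, "ay": 0, "az": 0, "claw": 1}, {"dx": 0.033, "dy": 0, "dz": 0, "ax": 0, "ay": 0, "az": 0, "claw": 1}, {"dx": 0.034, "dy": 0, "dz": 0, "ax": 0, "ay": 0, "az": 0, "claw": 1}, {"dx": 0.035, "dy": 0, "dz": 0, "ax": 0, "ay": 0, "az": 0, "claw": 1}, {"dx": 0.035, "dy": 0, "dz": 0, "ax": 0, "ay": 0, "az": 0, "claw": 1}]}}

```text
t: 17.2
ee_pos: [0.4754, -0.2736, 0.1227]
ee_rot: [-6.1, 90.0, -28.7]
force: [0.3, 0.0, -2.5]
grip_width: 0.343
```

Run:
```python
from h import *
s,p,R=pose();print(s['t'],p,s['force'],s['moment'],s['grip_width']*88)
w,_=snap('wrist','wrist8');a,_=snap('scene','scene8')
cv2.imwrite('pics/c8.png',np.hstack([cv2.resize(w[120:360,200:440],(400,400)),cv2.resize(a[200:330,125:255],(400,400))])[:,:,::-1])
for t,(u0,v0,u1,v1) in(('scene8',(135,200,225,330)),('wrist8',(240,120,400,330))):
    S=load(t);C=cloud(S);m=np.zeros(S['d'].shape,bool);m[v0:v1,u0:u1]=1
    m&=(C[...,2]>.036)&(C[...,2]<.056)&(S['d']>0)&(np.hypot(C[...,0]-.475,C[...,1]+.274)<.06);q=C[m]
    print(t,len(q),cv2.minAreaRect((q[:,:2]*1000).astype(np.float32)),C[m][:,2].max())
```

```text
17.2 [ 0.47540926 -0.27363771  0.12270745] [ 0.30837332  0.00375526 -2.45335228] [ 0.03682209 -0.04567934  0.01359583] 30.225785463457647
scene8 493 ((476.93402099609375, -271.7647705078125), (42.761993408203125, 71.4518814086914), 66.38177490234375) 0.0559622282306523
wrist8 2312 ((463.7103576660156, -269.44171142578125), (43.952510833740234, 47.861244201660156), 67.22327423095703) 0.055975017863072025
```

View pics/c8.png

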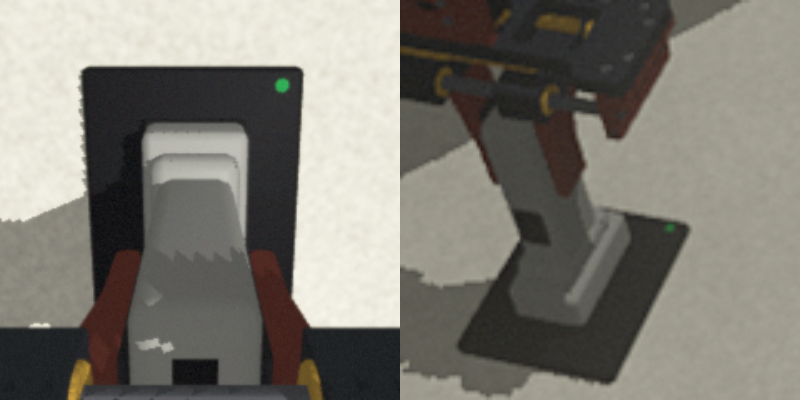

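The scanner is within about 2 mm of the dock's middle. The force still shows its weight hanging, so I'll ease down 1 mm, then open slowly.

{"fn": "arm_command", "kwargs": {"commands": [{"dx": 0.0005, "dy": 0, "dz": 0, "ax": 0, "ay": 0, "az": 0, "claw": 1}, {"dx": 0.001, "dy": 0, "dz": 0, "ax": 0, "ay": 0, "az": 0, "claw": 1}, {"dx": 0.001, "dy": 0, "dz": 0, "ax": 0, "ay": 0, "az": 0, "claw": 1}, {"dx": 0.001, "dy": 0, "dz": 0, "ax": 0, "ay": 0, "az": 0, "claw": 0.3}, {"dx": 0.001, "dy": 0, "dz": 0, "ax": 0, "ay": 0, "az": 0, "claw": 0.2}, {"dx": 0.001, "dy": 0, "dz": 0, "ax": 0, "ay": 0, "az": 0, "claw": 0}, {"dx": 0.001, "dy": 0, "dz": 0, "ax": 0, "ay": 0, "az": 0, "claw": -0.4}, {"dx": 0.001, "dy": 0, "dz": 0, "ax": 0, "ay": 0, "az": 0, "claw": -0.8}, {"dx": 0.001, "dy": 0, "dz": 0, "ax": 0, "ay": 0, "az": 0, "claw": -1}, {"dx": 0.001, "dy": 0, "dz": 0, "ax": 0, "ay": 0, "az": 0, "claw": -1}]}}

```text
t: 18.55
ee_pos: [0.4754, -0.2736, 0.1217]
ee_rot: [163.1, 90.0, 140.5]
force: [-0.4, -0.3, -0.0]
grip_width: 0.916
```

Run:
```python
from h import *
s,p,R=pose();print(s['t'],p,s['force'],s['grip_width']*88)
w,_=snap('wrist','wrist9')
```

```text
18.55 [ 0.47537021 -0.27364125  0.12165166] [-0.44888912 -0.3382325  -0.04741422] 80.63618313818714
```

View pics/wrist9.png

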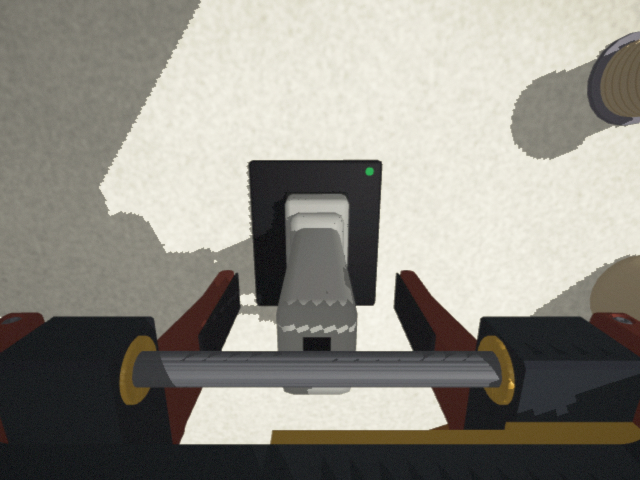

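The scanner stands free on the dock, with both fingers well clear of it (230 and 400 against the handle at 280–355). Retreating upward, then clear to the side.

{"fn": "arm_command", "kwargs": {"commands": [{"dx": -0.005, "dy": 0, "dz": 0, "ax": 0, "ay": 0, "az": 0, "claw": -1}, {"dx": -0.02, "dy": 0, "dz": 0, "ax": 0, "ay": 0, "az": 0, "claw": -1}, {"dx": -0.045, "dy": 0, "dz": 0, "ax": 0, "ay": 0, "az": 0, "claw": -1}, {"dx": -0.075, "dy": 0, "dz": 0, "ax": 0, "ay": 0, "az": 0, "claw": -1}, {"dx": -0.105, "dy": 0, "dz": 0, "ax": 0, "ay": 0, "az": 0, "claw": -1}, {"dx": -0.135, "dy": 0, "dz": 0, "ax": 0, "ay": 0, "az": 0, "claw": -1}, {"dx": -0.16, "dy": 0, "dz": 0.01, "ax": 0, "ay": 0, "az": 0, "claw": -1}, {"dx": -0.18, "dy": 0, "dz": 0.025, "ax": 0, "ay": 0, "az": 0, "claw": -1}, {"dx": -0.185, "dy": 0, "dz": 0.03, "ax": 0, "ay": 0, "az": 0, "claw": -1}, {"dx": -0.185, "dy": 0, "dz": 0.03, "ax": 0, "ay": 0, "az": 0, "claw": -1}]}}

```text
t: 19.85
ee_pos: [0.5029, -0.2851, 0.3068]
ee_rot: [-16.8, 90.0, -39.4]
force: [-0.6, 0.2, 0.2]
grip_width: 0.997
```

Run:
```python
from h import *
s,p,R=pose();print(s['t'],p,s['force'])
w,_=snap('wrist','wrist10');a,_=snap('scene','scene10');b,_=snap('side','side10')
cv2.imwrite('pics/c10.png',np.hstack([cv2.resize(w[90:290,220:420],(260,260)),cv2.resize(a[210:330,125:245],(260,260)),cv2.resize(b[340:450,280:390],(260,260))])[:,:,::-1])
def rep(n,p):
    r=cv2.minAreaRect((p[:,:2]*1000).astype(np.float32));(c,(w,h),g)=r
    if w<h:g+=90;w,h=h,w
    print(n,len(p),np.round(c,1),round(w,1),round(h,1),'dir',round((g+90)%180-90,1))
S=load('wrist10');C=cloud(S);m=np.zeros(S['d'].shape,bool);m[90:290,220:420]=1;m&=S['d']>0
rep('top',C[m&(C[...,2]>.155)]);print(C[m&(C[...,2]>.155)][:,2].mean());rep('head',C[m&(C[...,2]>.036)&(C[...,2]<.056)])
d=m&(S['im'].max(2)<75)&(C[...,2]<.03);k,L,st,ce=cv2.connectedComponentsWithStats(d.astype(np.uint8));i=1+st[1:,4].argmax();v,u=np.nonzero(L==i);rep('dock',ray(S,np.c_[u,v],.01))
S=load('side10');im=S['im'][374:408,305:350].astype(int);mm=(im[...,0]>125).astype(np.uint8);mm=cv2.morphologyEx(mm,cv2.MORPH_CLOSE,np.ones((7,7)))
cs,_=cv2.findContours(mm,0,2);rep('label side',ray(S,max(cs,key=cv2.contourArea).reshape(-1,2)+[305,374],.064))
```

```text
19.85 [ 0.50293894 -0.28506467  0.3068228 ] [-0.58408515  0.22016638  0.15317916]
top 1999 [ 479.7 -274.4] 100.7 48.2 dir 67.3
0.19737758572401876
head 720 [ 473.5 -273.7] 68.0 43.9 dir -22.8
dock 4572 [ 474.1 -275.3] 116.5 98.4 dir -22.6
label side 68 [439.2 318.8] 49.9 23.9 dir -18.5
```

View pics/c10.png

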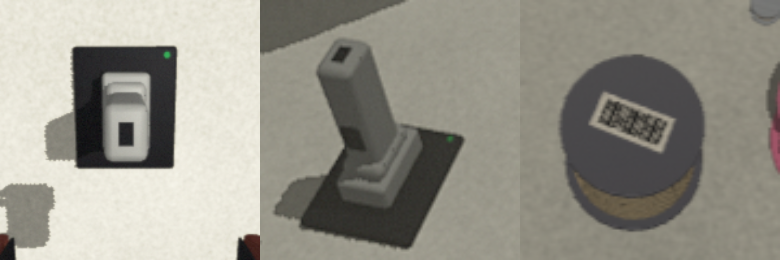

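The scanner stands upright on the dock, its head within about 2 mm of the dock's middle and parallel to it. The spool label is at the same place as before, and the robot is clear. Handing in.

```bash
python3 -c "
from h import *
print(ticket.finish_job())"
```

```text
the job is handed in; nothing more can be done
None
```

The wide, low spool is booked out: I scanned its label, put the scanner back on its dock, and handed the job in at about 20 s. The hand-in gave no verdict.

- **Scan:** I took the scanner off the dock and carried it above the cones. I held it still for over 2.5 s, about 70 mm above the label of the grey-disc spool with cream thread (not the pink one). It was within about 2 mm and 0.5° of the label in both fixed cameras.
- **Return:** I stood the scanner on the dock and let go. The last wrist view put its head at (473.5, −273.7) mm and the dock's middle at (474.1, −275.3) mm, parallel within 0.2°. I lined it up with the dock, where before it had stood turned about 16° from it.
- **Spool:** its label measured (439.2, 318.8) mm before and after, so it did not shift.
- **Robot:** the gripper is open, about 130 mm above the scanner's top, and touching nothing. The readings after each move showed only a few newtons.

**What disagreed:** the cameras differed by a few millimetres on the dock's absolute position, up to about 8 mm in x between the fixed views. I used the scanner-to-dock offset seen within each view, giving the wrist and scene cameras more weight. The last handle-top measurement also picked up the finger tips and is not usable; I judged the scanner upright from the pictures. One early move call was refused for missing keys and moved nothing.

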